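# Pack the spice rack and close up the end stop

## Robot

A 6-joint arm with a two-finger parallel gripper is mounted at the origin on a cart in front of the work surface, level with it; the furniture and walls round the work are solid. World frame = base frame: x ahead of the robot, y to its left, z up, the work surface at z = 0. Lengths are in m, angles in degrees, forces in N, time in s.
With the tool pointing down it reaches from about 0.425 to 1.125 m from the base axis. Payload 14.9 kg.
Tool frame: the origin (TCP) lies midway between the tips of the shut fingers; the grasp point (between the pads) lies 19 mm behind it; y points along the fingers, z is the direction in which the jaws open and shut, and the axes are right-handed (so a half turn about y gives the same grasp; the last joint's range is limited). The gripper opens to 91 mm and grips with 3 to 60 N. Pads are 32 mm wide; open, the fingers measure 118 mm over their backs; the gripper's body (76 mm by 178 mm) begins 60 mm behind the grasp point.
Start: joints at [72.691, 21.709, 99.362, -0, 58.929, -1.908], TCP at [0.186, 0.675, 0.214] pointing down, gripper open.
Joint ranges: [-158.91, 158.91], [-42.39, 125.64], [0.06, 152.35], [-60.88, 240.88], [17.5, 164.5], [-176.32, 176.32]. Speed limits (degrees/s): [108.29, 108.29, 136.94, 180, 180, 180].

## Interface

Orientations are given as a 3x3 rotation matrix whose columns are the frame's x, y, z axes.
In Python, from workcell import env gives the robot as it stands. The module is installed in compiled form; this text tells all that it offers.
- The arm moves only by the tool arm_command, never from a script. Its argument "plan" is a list of rows, each a list of 7 numbers: the closure in counts, from 0 (fully open) to 255 (shut), then the shift along the tool's x, y, z in cm, then the turn, a rotation vector about the tool's x, y, z in rad. In form: [[grip, dx, dy, dz, rx, ry, rz], ...]. A call has exactly 5 rows; each row is the pose to reach, as a shift and turn from the pose measured when the call began, along the tool's axes at that moment; what a row does not reach only later rows make up. A row lasts 1/10 s, in which the tool goes at most 50 mm and 8.59 degrees, less where a joint would pass 70% of its speed; a pose out of reach is approached as far as the arm can. A call with a gripper value outside its range is refused whole. The fingers move at their own pace and stop on an object; "grip_force" is the grip in N (left out, the last holds). Time passes only in rows, so rows that repeat a pose let the fingers close, or fill a call up. It gives the time, the measured TCP pose, the force and the opening at its end, in the units of the state.
- env.read_state(): the state, without advancing time (a new reading comes with each control period).
- env.snapshot(name): name is "scene" or "top"; returns the picture (384x512x3 uint8, red, green, blue); there is no depth.
- env.get_calibration(name): a dict with "fx", "fy", "cx", "cy" (pixels), "pose" (4x4, takes a point from camera to world coordinates). Camera axes: x right, y up, looking along -z (the intrinsics and any distortion apply to the point x, -y, -z); pixel columns grow to the right and rows downward; lengths in m; the calibration is good to about 2 mm. A picture is of the moment at which its call begins. get_calibration takes no time and is no camera call.
- env.hand_in(): hands the job in, once; it reports no verdict.
The state is a dict: "clock": time; "q": joint angles; "joint_vel": joint speeds; "joint_efforts": joint torques, N m; "position": TCP position; "eef_rot": TCP orientation; "contact_force": force on the tool from outside, world axes, zero at the start; "ft_torque": the same for the moment, N m; "grip_width": finger opening in m.
Only numpy, scipy, OpenCV 4.12 (cv2) and the standard library are available. Lean on these libraries where they do the work, as an engineer would, in place of code of your own. Each camera call takes 0.05 s, during which the arm holds its last target. There are 200 camera calls.

## Task

Put the red-capped spice jar from the worktop into the wooden spice rack, standing upright in the free space between the jars already there and the sliding end stop. Then slide the end stop up so that all three spice jars stand snug between it and the rack's fixed end wall. Leave the salt shaker and the food tin where they are.

Things in the scene. Friction and masses are not known exactly. Their poses are not given: they have to be found in the camera images.
- rack: Light wooden spice rack, fixed: 70 (x) x 300 (y) mm. Origin: centre of underside; y runs along it towards the fixed end wall (inner face y = +138 mm, 80 mm high), x to its back. Jar floor at z = 10 mm. Channel 54 mm wide (x = -27 to 27) between the front lip (9 mm thick, top z = 26) and back rail (9 mm thick, top z = 50). The -y end is open and carries the sliding stop.
- end_stop (a joint): How far the end stop has been slid along the rack's +y towards the end wall, m: 0 = fully open (jar-side face at rack y = -102 mm), limit 0.16. Clear length between stop and end wall = 0.240 minus this value. About 2 N of friction; stays where left. With all three jars snug it reads about 0.113.
- stop_face (a point): Point on the end stop's jar-side face (a steel plate 50 mm wide, 6 mm thick, from 2 to 70 mm above the rack floor), mid-width, 30 mm above the rack floor. Axes as the rack's; jars belong on its +y side.
- stop_grip (a point): Centre of the top of the stop's upright wooden grip, 14 (x) x 28 (y) mm, behind the steel plate; this top is 92 mm above the rack floor (102 mm above the worktop). Below it, a steel foot 8 mm high reaches 7 mm further to -y. The grip can be pinched across x, or pushed towards +y on its outer (-y) face, 14 mm from this point. Axes as the rack's.
- jar_red: The spice jar to be packed: small round glass jar with a red screw cap (the top 20 mm), diameter 43 mm, 106 mm tall, about 0.11 kg, standing on the worktop. Origin: centre of its underside, z up along its axis.
- jar_green: Round glass spice jar with a green cap, diameter 43 mm, 99 mm tall, standing in the rack nearest the fixed end wall. Origin: centre of its underside, z up.
- jar_black: Round glass spice jar with a black cap (dark green on its top face), diameter 41 mm, 105 mm tall, standing in the rack next to the green-capped jar, on its stop side. Origin: centre of its underside, z up.
- salt_shaker: Bystander: waisted salt shaker with a grey domed top, diameter 44 mm, 90 mm tall, on the worktop. Origin: centre of its underside.
- tin: Bystander: round food tin, diameter 57 mm, 72 mm tall, on the worktop. Origin: centre of its underside.
Mind the look-alikes: they are no part of the job. There is more than one size of the jar_red; the one meant has the size given above. What is shaped like the jar_black but yellow is not meant.

How it is judged:
By the outcome, as a careful person would: the job done as asked, in the order asked, and still so for the second after the job is handed in, with the robot touching nothing.
It also fails if it takes over 46 s, if anything falls off the work surface, if the arm or the gripper's body presses on something with over 40 N, if the wrist force passes 120 N, or if a joint passes its speed limit or range.

## Working session

There is one attempt and no reset: what is moved stays moved. The work goes in short steps, Python scripts to look and compute and a tool call to move; the robot and the scene stay as the last step left them, time stands still between calls to the robot, and variables do not carry over. Pictures are saved under pics/ and viewed, about 8 in all and at most 12, crops included, and the job is handed in when it is done.

Besides the shell and the picture viewer there is one more tool, called after "Emit:" as a command line: name --pt "numbers of a row" for each row, then --argument value for the rest. arm_command: Moves the arm, as the interface text tells. Its arguments: {"type":"object","properties":{"plan":{"type":"array","items":{"type":"array","items":{"type":"number"}}},"grip_force":{"type":"number"}},"required":["plan"]}

```bash
mkdir -p pics; python3 - <<'E'
from workcell import env
import cv2, numpy as np
np.set_printoptions(precision=4,suppress=True)
s=env.read_state()
for k,v in s.items(): print(k,np.array(v).tolist())
for n in("scene","top"):
    im=env.snapshot(n); cv2.imwrite(f"pics/{n}0.png",im[...,::-1]); c=env.get_calibration(n); print(n,c)
E
```

```text
clock 0.0
q [72.69255002820788, 21.737001826057305, 99.39533170573604, -0.0023598146638107048, 58.92781892919097, -1.9074808151529454]
joint_vel [0.04115424047659355, 0.010197924657911688, 0.056307953318661626, 0.05800830777200067, -0.018614004568267895, -0.03910893072156308]
joint_efforts [-0.0007489191193599254, -76.37267589569092, -43.4365439414978, 0.06510190665721893, 0.04250229452736676, -0.00010061858120025136]
position [0.18578245008898425, 0.6744934393865044, 0.21330911529386326]
eef_rot [[0.9641011968673757, -0.0002786519682560813, 0.2655349403599726], [-0.26553508656825303, -0.0010128174653805874, 0.964100664869583], [2.898774024746093e-07, -0.999999448276779, -0.0010504504050948649]]
contact_force [-0.12073362006247397, 0.09053367952274928, 0.7322741813619746]
ft_torque [0.045236298334596525, -0.012377116217408148, -0.010512434167367413]
grip_width 0.09105063562562167
scene {'fx': 446.93098627167, 'fy': 446.93098627167, 'cx': 248.32184575416483, 'cy': 194.71792365096786, 'pose': array([[-0.6564,  0.314 , -0.6859, -0.3006],
       [-0.7544, -0.283 ,  0.5923,  0.6993],
       [-0.0081,  0.9063,  0.4226,  0.5936],
       [ 0.    ,  0.    ,  0.    ,  1.    ]])}
top {'fx': 365.50741004391836, 'fy': 365.50741004391836, 'cx': 248.2715540876552, 'cy': 195.41635803993825, 'pose': array([[-0.0084,  0.9882, -0.1532,  0.3054],
       [-0.9999, -0.0069,  0.0108,  0.0409],
       [ 0.0096,  0.1533,  0.9881,  1.2077],
       [ 0.    ,  0.    ,  0.    ,  1.    ]])}
```

View pics/scene0.png

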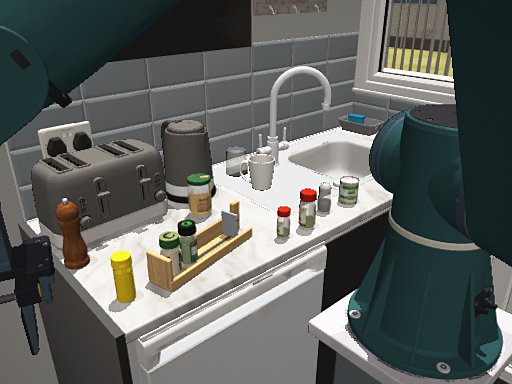

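View pics/top0.png

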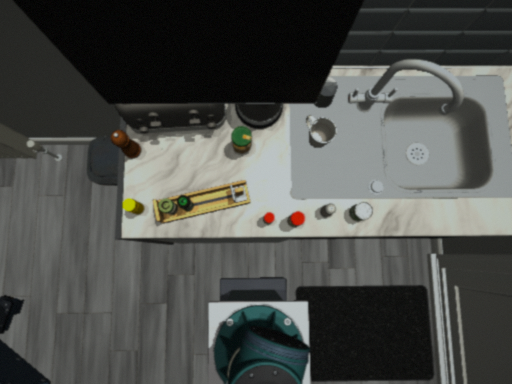

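The two red-capped candidates are at top px (269,217), the smaller, and (297,218), the larger. In the scene view they are at (284,222) and (308,208). The yellow bottle at top (131,206) and the large green-capped jar at (241,138) are decoys. The rack runs from its end wall at top (157,210) to the stop at (238,192). Next I measure cap and jar sizes, then rack corners and stop.

```bash
cat > h.py <<'E'
import numpy as np, cv2
from workcell import env
np.set_printoptions(precision=4,suppress=True)
C={n:env.get_calibration(n) for n in("scene","top")}
def ray(n,u,v):
    c=C[n]; d=np.array([(u-c["cx"])/c["fx"],-(v-c["cy"])/c["fy"],-1.]); P=c["pose"]
    return P[:3,3],P[:3,:3]@d
def onz(n,u,v,z):
    o,d=ray(n,u,v); return o+d*(z-o[2])/d[2]
def proj(n,p):
    c=C[n];P=c["pose"]; q=P[:3,:3].T@(np.array(p)-P[:3,3]); return np.array([c["cx"]-c["fx"]*q[0]/q[2], c["cy"]+c["fy"]*q[1]/q[2]])
def two(a,b):
    (o1,d1),(o2,d2)=ray("scene",*a),ray("top",*b)
    t=np.linalg.lstsq(np.c_[d1,-d2],o2-o1,rcond=None)[0]; p,q=o1+d1*t[0],o2+d2*t[1]
    return (p+q)/2,np.linalg.norm(p-q)
def blobs(im,lo,hi,amin=12):
    h=cv2.cvtColor(im,cv2.COLOR_RGB2HSV); m=cv2.inRange(h,np.array(lo),np.array(hi))
    n,l,s,c=cv2.connectedComponentsWithStats(m); return [(c[i].round(1).tolist(),s[i].tolist()) for i in range(1,n) if s[i][4]>=amin]
def load(f): return cv2.imread(f)[...,::-1].copy()
E
python3 - <<'E'
from h import *
for n in C:
    im=load(f"pics/{n}0.png")
    print(n,"red",blobs(im,(0,170,80),(6,255,255)),"\n green",blobs(im,(45,80,20),(75,255,255)))
im=load("pics/scene0.png"); a=cv2.resize(im[180:300,140:370],None,fx=3.4,fy=3.4,interpolation=cv2.INTER_CUBIC)
cv2.imwrite("pics/c1.png",a[...,::-1])
im=load("pics/top0.png"); a=cv2.resize(im[170:235,115:315],None,fx=4,fy=4,interpolation=cv2.INTER_CUBIC)
cv2.imwrite("pics/c2.png",a[...,::-1])
E
```

```text
scene red [([307.9, 195.1], [301, 189, 15, 13, 173]), ([283.5, 211.4], [278, 207, 12, 10, 108])] 
 green [([197.5, 179.5], [187, 173, 23, 13, 210]), ([350.0, 187.2], [343, 186, 15, 3, 29]), ([351.1, 192.1], [348, 191, 7, 3, 16]), ([346.7, 196.9], [340, 195, 15, 4, 26]), ([185.8, 223.4], [180, 221, 12, 6, 55]), ([169.5, 243.5], [159, 238, 23, 11, 171]), ([192.6, 255.4], [190, 243, 7, 20, 55]), ([181.3, 257.5], [180, 255, 3, 6, 12])]
top red [([268.7, 217.4], [264, 213, 10, 10, 78]), ([296.9, 218.3], [290, 212, 14, 14, 144])] 
 green [([240.4, 135.8], [232, 126, 19, 20, 268]), ([182.7, 200.9], [178, 196, 11, 11, 82])]
```

View pics/c1.png

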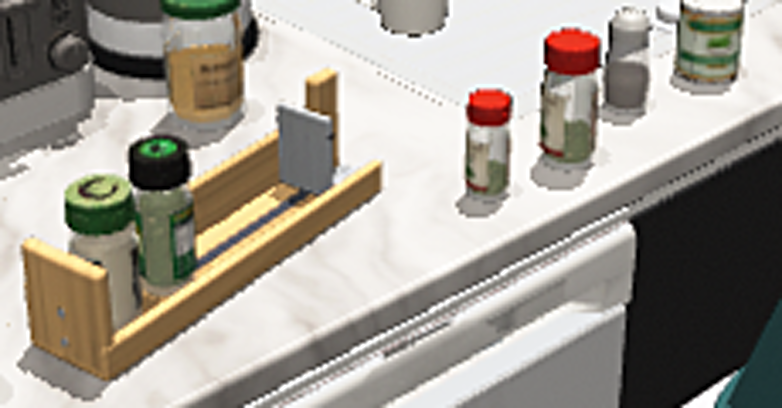

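View pics/c2.png

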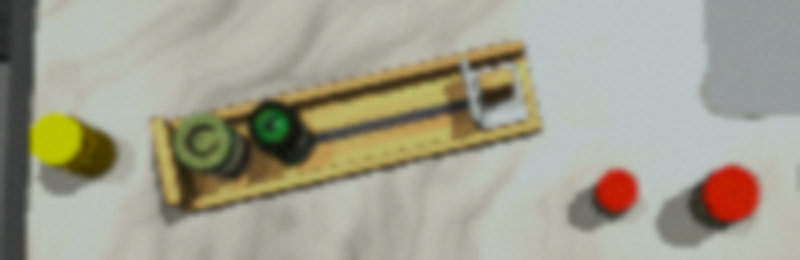

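c1 and c2 show the two red jars, small (490,110) and large (572,50) in c1. The rack has its end wall at lower left, and the stop plate is at c1 (305,150), c2 (470,90). The grip is at c1 (322,75), c2 (497,92). Next step: triangulation.

```bash
python3 - <<'E'
from h import *
T=lambda x,y:(115+x/4-.375,170+y/4-.375); S=lambda x,y:(140+x/3.4-.35,180+y/3.4-.35)
for nm,a,b in [("large red top",S(572,39),T(731,194)),("small red top",S(490,97),T(617,190)),("large red mask",(307.9,195.1),(296.9,218.3)),
 ("green top",S(99,188),T(207,141)),("black top",S(159,148),T(272,124)),("grip top",S(322,74),T(492,84)),
 ("wall top back",S(26,240),T(155,119)),("wall top front",S(106,276),T(171,205)),("lip right end front",S(381,164),T(541,128)),("rail right back",S(337,72),T(523,43))]:
    print(nm,*two(a,b),np.round(a),np.round(b))
L=onz("top",*T(702,194),.106);R=onz("top",*T(760,194),.106);print("large dia",np.linalg.norm(L-R))
L=onz("top",*T(595,190),.085);R=onz("top",*T(639,190),.085);print("small dia",np.linalg.norm(L-R))
print("cap z=.106",onz("top",*T(731,194),.106), "scene",onz("scene",*S(572,39),.106))
br=onz("top",*T(523,43),.05);fr=onz("top",*T(541,128),.026);fl=onz("top",*T(190,211),.026)
print("BR",br,"FR",fr,"FL",fl,"yaw dir",np.degrees(np.arctan2(-(fl-fr)[0],(fl-fr)[1])),np.linalg.norm(fl-fr))
print("grip",onz("top",*T(492,84),.102),"green",onz("top",*T(207,141),.109),"black",onz("top",*T(272,124),.115))
E
```

```text
large red top [ 0.4063 -0.1191  0.1035] 0.0009789763820407438 [308. 191.] [297. 218.]
small red top [ 0.4118 -0.0347  0.0796] 0.0003427034811748128 [284. 208.] [269. 217.]
large red mask [ 0.4065 -0.1196  0.0917] 0.00013067099379102456 [308. 195.] [297. 218.]
green top [0.4499 0.2787 0.1056] 0.00270970973361187 [169. 235.] [166. 205.]
black top [0.4606 0.2272 0.1118] 0.000735798994477124 [186. 223.] [183. 201.]
grip top [0.4922 0.0615 0.101 ] 0.00013127764943015718 [234. 201.] [238. 191.]
wall top back [0.4703 0.3246 0.0766] 0.00018961428327115182 [147. 250.] [153. 199.]
wall top front [0.4023 0.3092 0.0763] 0.0027090568857251036 [171. 261.] [157. 221.]
lip right end front [0.4693 0.0232 0.0198] 0.0008762316086254887 [252. 228.] [250. 202.]
rail right back [0.5223 0.0319 0.0834] 0.014962526377240068 [239. 201.] [245. 180.]
large dia 0.04392409227770305
small dia 0.033920186284213116
cap z=.106 [ 0.4057 -0.119   0.106 ] scene [ 0.4031 -0.1146  0.106 ]
BR [0.5341 0.0372 0.05  ] FR [0.4681 0.023  0.026 ] FL [0.4026 0.3068 0.026 ] yaw dir 13.007954540223002 0.29133071530708976
grip [0.492  0.0614 0.102 ] green [0.4486 0.2768 0.109 ] black [0.4604 0.227  0.115 ]
```

The jar to take is the large one at world (0.406, -0.119). Its cap is 43.9 mm wide and its top is at z≈0.104, which match. The other red cap is 34 mm wide and 80 mm tall, so it is rejected. The rack axis is yawed about 13°. I'm swinging over now on an arc.

Emit:
arm_command --pt "0 4.5 -0.9 -2.0 0 0.072 0" --pt "0 9 -1.8 -4.0 0 0.144 0" --pt "0 13.5 -2.8 -6 0 0.216 0" --pt "0 18 -3.7 -8 0 0.288 0" --pt "0 22.5 -4.6 -10.1 0 0.36 0" --grip_force 20

```text
clock: 0.6
position: [0.3764, 0.5165, 0.2595]
eef_rot: [[0.807, -0.0, 0.59], [-0.59, -0.001, 0.807], [0.0, -1.0, -0.001]]
contact_force: [0.0, 0.5, 0.0]
grip_width: 0.0914
```

Emit:
arm_command --pt "0 4.0 0 -2.7 0 0.075 0" --pt "0 8 0 -5.5 0 0.15 0" --pt "0 12 0 -8.2 0 0.225 0" --pt "0 16 0 -11 0 0.3 0" --pt "0 20.2 0 -13.7 0 0.38 0"

```text
clock: 1.1
position: [0.4585, 0.2848, 0.2596]
eef_rot: [[0.528, -0.001, 0.849], [-0.849, -0.001, 0.528], [0.001, -1.0, -0.001]]
contact_force: [1.3, -0.3, 0.0]
grip_width: 0.0917
```

Emit:
arm_command --pt "0 4.4 0 -1.8 0 0.09 0" --pt "0 8.7 0 -3.6 0 0.18 0" --pt "0 13.1 0 -5.4 0 0.27 0" --pt "0 17.4 0 -7.2 0 0.36 0" --pt "0 21.8 0 -9.0 0 0.45 0"

```text
clock: 1.6
position: [0.497, 0.0503, 0.2598]
eef_rot: [[0.103, -0.001, 0.995], [-0.995, -0.001, 0.103], [0.001, -1.0, -0.001]]
contact_force: [0.6, 0.1, 0.1]
grip_width: 0.0913
```

Emit:
arm_command --pt "0 3.5 0 -2 0 0.09 0" --pt "0 7 0 -4 0 0.18 0" --pt "0 10.5 0 -6 0 0.27 0" --pt "0 14 2 -8 0 0.36 0" --pt "0 16.2 4 -9.9 0 0.39 0"

```text
clock: 2.1
position: [0.4145, -0.123, 0.22]
eef_rot: [[-0.287, 0.001, 0.958], [-0.958, -0.002, -0.287], [0.002, -1.0, 0.001]]
contact_force: [0.1, -0.7, -0.5]
grip_width: 0.0914
```

Emit:
arm_command --pt "0 -0.2 4 -0.8 0 0 0" --pt "0 -0.2 8 -0.8 0 0 0" --pt "0 -0.2 12 -0.8 0 0 0" --pt "0 -0.2 15 -0.8 0 0 0" --pt "0 -0.2 17 -0.8 0 0 0"

```text
clock: 2.6
position: [0.4064, -0.1187, 0.0479]
eef_rot: [[-0.287, -0.001, 0.958], [-0.958, -0.001, -0.287], [0.001, -1.0, -0.001]]
contact_force: [1.2, -0.7, -0.3]
grip_width: 0.0912
```

Position reached. Closing the gripper.

Emit:
arm_command --pt "255 0 -0.2 0 0 0 0" --pt "255 0 -0.2 0 0 0 0" --pt "255 0 -0.2 0 0 0 0" --pt "255 0 -0.2 0 0 0 0" --pt "255 0 -0.2 0 0 0 0" --grip_force 20

```text
clock: 3.1
position: [0.407, -0.1189, 0.0507]
eef_rot: [[-0.287, 0.0, 0.958], [-0.958, -0.002, -0.287], [0.002, -1.0, 0.001]]
contact_force: [-0.7, 0.7, 0.4]
grip_width: 0.0538
```

Emit:
arm_command --pt "255 0 0 0 0 0 0" --pt "255 0 0 0 0 0 0" --pt "255 0 -1 0 0 0 0" --pt "255 0 -2.5 0 0 0 0" --pt "255 0 -4 0 0 0 0" --grip_force 20

```text
clock: 3.6
position: [0.4067, -0.1187, 0.0916]
eef_rot: [[-0.287, -0.0, 0.958], [-0.958, -0.001, -0.287], [0.001, -1.0, 0.0]]
contact_force: [1.1, -0.8, 0.2]
grip_width: 0.0433
```

Grip at 43.3 mm matches the jar's 43 mm. I'll take a closer look at the rack for the fit and check the held jar.

```bash
python3 - <<'E'
from h import *
im=env.snapshot("top"); cv2.imwrite("pics/top1.png",im[...,::-1]); s=env.snapshot("scene"); cv2.imwrite("pics/scene1.png",s[...,::-1])
a=cv2.resize(im[175:230,148:258],None,fx=7,fy=7,interpolation=cv2.INTER_CUBIC)
b=cv2.resize(s[150:290,140:360],None,fx=1.5,fy=1.5)[:,:]
o=np.zeros((a.shape[0]+210,770,3),np.uint8); o[:a.shape[0]]=a; o[a.shape[0]:,:330]=b
cv2.imwrite("pics/c3.png",o[...,::-1])
E
```

```text
(no output)
```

View pics/c3.png

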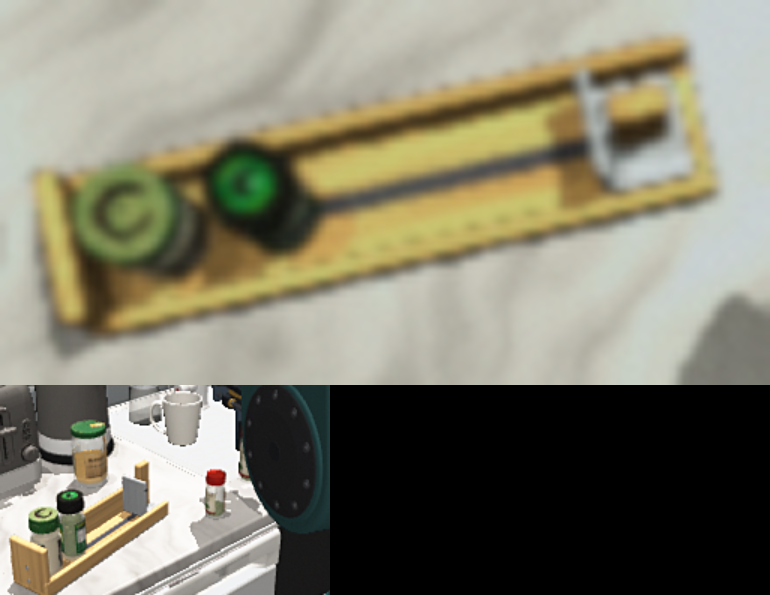

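c3 shows the rack clearly: the floor slot (centreline) runs from crop px (590,150) to (320,208), the lip outer edge from (715,190) to (95,329), and the rail outer edge from (685,38) to (275,127). The grip top is at about (640,102). The plate top edge runs from (580,75) to (602,178).

```bash
python3 - <<'E'
from h import *
T=lambda x,y,z:onz("top",148+x/7-.43,175+y/7-.43,z)
pts={"slot":[T(590,150,.01),T(320,208,.01)],"lip":[T(715,190,.026),T(95,329,.026)],"rail":[T(685,38,.05),T(275,127,.05)]}
for k,(a,b) in pts.items():
    d=b-a; print(k,a,b,"yaw",np.degrees(np.arctan2(-d[0],d[1])),np.linalg.norm(d))
yaw=np.radians(13); yr=np.array([-np.sin(yaw),np.cos(yaw),0]);xr=np.array([np.cos(yaw),np.sin(yaw),0])
P=dict(slotA=pts["slot"][0],slotB=pts["slot"][1],lipA=pts["lip"][0],lipB=pts["lip"][1],railA=pts["rail"][0],railB=pts["rail"][1],
 grip=T(640,102,.102),plateTopBack=T(580,75,.08),plateTopFront=T(602,178,.08),green=T(124,212,.109),black=T(245,183,.115),
 wallTopBack=T(40,172,.08),wallTopFront=T(72,322,.08),wallInBack=T(62,172,.08))
for k,p in P.items(): print(k,p,"xr %.4f yr %.4f"%(p@xr,p@yr))
E
```

```text
slot [0.4896 0.0823 0.01  ] [0.4628 0.2095 0.01  ] yaw 11.880511595938978 0.13002165625201545
lip [0.4679 0.0235 0.026 ] [0.4052 0.3101 0.026 ] yaw 12.334883686558141 0.2933346639812513
rail [0.5354 0.0371 0.05  ] [0.4951 0.225  0.05  ] yaw 12.09210040191731 0.19221342228460173
slotA [0.4896 0.0823 0.01  ] xr 0.4956 yr -0.0300
slotB [0.4628 0.2095 0.01  ] xr 0.4981 yr 0.1000
lipA [0.4679 0.0235 0.026 ] xr 0.4612 yr -0.0823
lipB [0.4052 0.3101 0.026 ] xr 0.4646 yr 0.2110
railA [0.5354 0.0371 0.05  ] xr 0.5300 yr -0.0843
railB [0.4951 0.225  0.05  ] xr 0.5330 yr 0.1079
grip [0.4966 0.0572 0.102 ] xr 0.4967 yr -0.0560
plateTopBack [0.5128 0.0843 0.08  ] xr 0.5187 yr -0.0332
plateTopFront [0.4662 0.0746 0.08  ] xr 0.4710 yr -0.0322
green [0.4487 0.2801 0.109 ] xr 0.5002 yr 0.1720
black [0.4601 0.2271 0.115 ] xr 0.4994 yr 0.1178
wallTopBack [0.4706 0.3241 0.08  ] xr 0.5315 yr 0.2099
wallTopFront [0.4038 0.308  0.08  ] xr 0.4627 yr 0.2092
wallInBack [0.4706 0.3144 0.08  ] xr 0.5292 yr 0.2005
```

The rack yaw is about 12.2° and the centreline is consistent to 1 mm across slot, rails and grip. The placing point is world (0.475, 0.154).

Emit:
arm_command --pt "255 0 -4 0 0 0 0" --pt "255 -2 -7.5 0 0 0 0" --pt "255 -5 -10.8 0 0 -0.08 0" --pt "255 -9 -11 0 0 -0.16 0" --pt "255 -13 -11 -0.2 0 -0.24 0"

```text
clock: 4.2
position: [0.444, 0.0074, 0.2035]
eef_rot: [[-0.049, 0.006, 0.999], [-0.999, -0.003, -0.049], [0.002, -1.0, 0.006]]
contact_force: [1.3, -0.6, -0.8]
grip_width: 0.043
```

Emit:
arm_command --pt "255 -4 0 0.6 0 -0.07 0" --pt "255 -8 0 1.3 0 -0.14 0" --pt "255 -12 0 1.9 0 -0.21 0" --pt "255 -14.8 0 2.4 0 -0.262 0" --pt "255 -14.8 0 2.4 0 -0.262 0"

```text
clock: 4.7
position: [0.4755, 0.1566, 0.2028]
eef_rot: [[0.216, 0.006, 0.976], [-0.976, -0.002, 0.216], [0.004, -1.0, 0.005]]
contact_force: [0.2, -0.7, -0.3]
grip_width: 0.0433
```

Emit:
arm_command --pt "255 0 3 -0.1 0 0 0" --pt "255 0 6 -0.1 0 0 0" --pt "255 0 8.5 -0.1 0 0 0" --pt "255 0 9 -0.1 0 0 0" --pt "255 0 9 -0.1 0 0 0"

```text
clock: 5.2
position: [0.4745, 0.1556, 0.1123]
eef_rot: [[0.215, 0.004, 0.977], [-0.977, -0.003, 0.215], [0.004, -1.0, 0.003]]
contact_force: [1.0, 0.4, -0.2]
grip_width: 0.0433
```

```bash
python3 - <<'E'
from h import *
s=env.snapshot("scene"); cv2.imwrite("pics/scene2.png",s[...,::-1]); p=env.read_state()["position"]; print(p)
print("red",blobs(s,(0,170,80),(6,255,255)))
for h in(-.0505,.0355,.0555): print(h,proj("scene",np.add(p,[0,0,h])))
b=cv2.resize(s[110:290,130:300],None,fx=3.3,fy=3.3,interpolation=cv2.INTER_CUBIC)
cv2.imwrite("pics/c4.png",b[...,::-1])
E
```

```text
[0.4752 0.1559 0.1133]
red [([204.3, 195.9], [199, 189, 12, 15, 149]), ([283.4, 211.4], [278, 207, 12, 10, 109])]
-0.0505 [208.9597 229.3933]
0.0355 [207.2888 197.1732]
0.0555 [206.8834 189.3553]
```

View pics/c4.png

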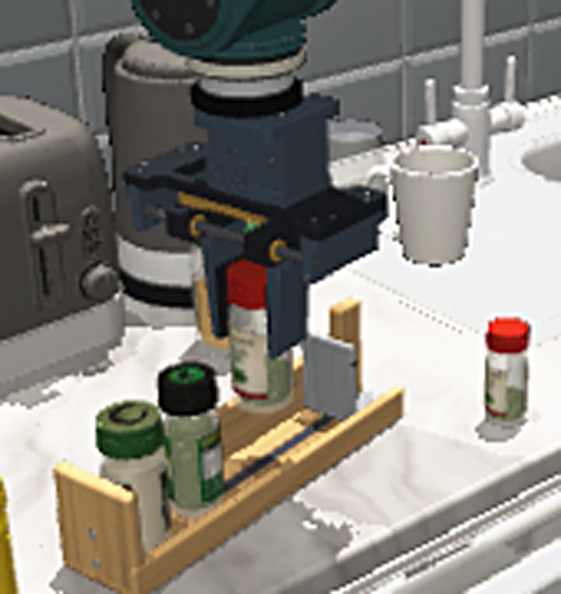

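c4 shows the jar hanging upright between the fingers. Its base is at crop (262,410), above the channel and between the black jar (195,440) and the stop plate (330,375). Lowering now.

Emit:
arm_command --pt "255 0 2 0 0 0 0" --pt "255 0 3.8 0 0 0 0" --pt "255 0 4.4 0 0 0 0" --pt "255 0 4.7 0 0 0 0" --pt "255 0 4.9 0 0 0 0"

```text
clock: 5.75
position: [0.4761, 0.1559, 0.0651]
eef_rot: [[0.215, 0.007, 0.977], [-0.977, -0.002, 0.215], [0.004, -1.0, 0.006]]
contact_force: [0.0, -1.0, 0.0]
grip_width: 0.0434
```

Emit:
arm_command --pt "255 0 0.1 0 0 0 0" --pt "255 0 0.2 0 0 0 0" --pt "255 0 0.3 0 0 0 0" --pt "255 0 0.4 0 0 0 0" --pt "255 0 0.4 0 0 0 0"

```text
clock: 6.25
position: [0.4763, 0.1559, 0.0613]
eef_rot: [[0.215, 0.007, 0.977], [-0.977, -0.002, 0.215], [0.004, -1.0, 0.006]]
contact_force: [-0.1, -0.6, 2.8]
grip_width: 0.0436
```

Emit:
arm_command --pt "80 0 0 0 0 0 0" --pt "80 0 0 0 0 0 0" --pt "80 0 0 0 0 0 0" --pt "80 0 0 0 0 0 0" --pt "80 0 0 0 0 0 0"

```text
clock: 6.75
position: [0.4763, 0.1559, 0.0612]
eef_rot: [[0.215, 0.007, 0.977], [-0.977, -0.002, 0.215], [0.004, -1.0, 0.006]]
contact_force: [0.7, 0.1, -0.2]
grip_width: 0.0625
```

Emit:
arm_command --pt "80 0 -2 0 0 0 0" --pt "80 0 -5 0 0 0 0" --pt "80 0 -9 0 0 0 0" --pt "80 0 -13 0 0 0 0" --pt "80 0 -15 0 0 0 0"

```text
clock: 7.25
position: [0.4763, 0.1565, 0.2145]
eef_rot: [[0.215, 0.01, 0.977], [-0.977, -0.001, 0.215], [0.003, -1.0, 0.01]]
contact_force: [-0.8, 0.4, -0.0]
grip_width: 0.0631
```

Jar released. Next I take the shut fingers to behind the stop's grip, to push on its outer face.

Emit:
arm_command --pt "255 3 0 0 0 0 0" --pt "255 7 0 0 0 0 0" --pt "255 11 0 -0.1 0 0 0" --pt "255 15.2 0 -0.2 0 0 0" --pt "255 15.2 0 -0.2 0 0 0" --grip_force 20

```text
clock: 7.75
position: [0.5076, 0.0043, 0.2152]
eef_rot: [[0.212, 0.011, 0.977], [-0.977, -0.002, 0.212], [0.004, -1.0, 0.01]]
contact_force: [0.0, 0.0, -0.1]
grip_width: 0.0256
```

```bash
python3 - <<'E'
from h import *
s=env.snapshot("scene"); cv2.imwrite("pics/scene3.png",s[...,::-1]); t=env.snapshot("top"); cv2.imwrite("pics/top3.png",t[...,::-1]); st=env.read_state(); print(st["position"],st["grip_width"])
a=cv2.resize(s[150:290,130:270],None,fx=2.8,fy=2.8,interpolation=cv2.INTER_CUBIC)
b=cv2.resize(t[170:240,145:245],None,fx=3.9,fy=3.9,interpolation=cv2.INTER_CUBIC)
o=np.zeros((392,790,3),np.uint8); o[:a.shape[0],:a.shape[1]]=a; o[:b.shape[0],395:395+b.shape[1]]=b
cv2.imwrite("pics/c5.png",o[...,::-1])
E
```

```text
[0.5069 0.007  0.2149] 0.017447985940588523
```

View pics/c5.png

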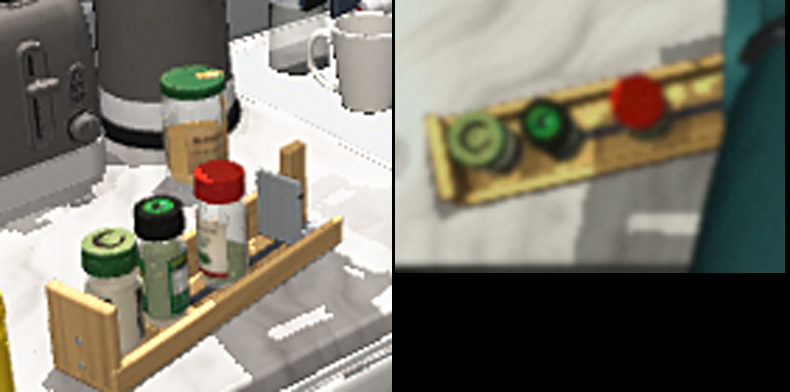

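c5 shows the red jar at (220,220) standing upright in the channel, next to the black jar and clear of the stop plate (280,205). Now I go down behind the grip.

Emit:
arm_command --pt "255 0 4 0 0 0 0" --pt "255 0 8 0 0 0 0" --pt "255 0 12 0 0 0 0" --pt "255 0 14 0 0 0 0" --pt "255 0 14.9 0 0 0 0"

```text
clock: 8.35
position: [0.5069, 0.0079, 0.0639]
eef_rot: [[0.214, 0.007, 0.977], [-0.977, -0.001, 0.214], [0.002, -1.0, 0.006]]
contact_force: [0.5, 0.1, 0.1]
grip_width: 0.0007
```

Emit:
arm_command --pt "255 -1.5 0 0 0 0 0" --pt "255 -3 0 0 0 0 0" --pt "255 -4.5 0 0 0 0 0" --pt "255 -6 0 0 0 0 0" --pt "255 -7.5 0 0 0 0 0"

```text
clock: 8.85
position: [0.4907, 0.0826, 0.0645]
eef_rot: [[0.215, 0.008, 0.977], [-0.977, -0.001, 0.215], [0.003, -1.0, 0.007]]
contact_force: [-0.7, -4.3, -1.4]
grip_width: 0.0006
```

Contact made, at about 4 N. Continuing to slide, slower.

Emit:
arm_command --pt "255 -0.6 0 0 0 0 0" --pt "255 -1.2 0 0 0 0 0" --pt "255 -1.8 0 0 0 0 0" --pt "255 -2.4 0 0 0 0 0" --pt "255 -3.0 0 0 0 0 0"

```text
clock: 9.35
position: [0.4845, 0.1122, 0.0646]
eef_rot: [[0.215, 0.008, 0.977], [-0.977, -0.001, 0.215], [0.003, -1.0, 0.008]]
contact_force: [-0.5, -4.9, 2.5]
grip_width: 0.0001
```

Emit:
arm_command --pt "255 -0.4 0 0 0 0 0" --pt "255 -0.8 0 0 0 0 0" --pt "255 -1.1 0 0 0 0 0" --pt "255 -1.4 0 0 0 0 0" --pt "255 -1.6 0 0 0 0 0"

```text
clock: 9.85
position: [0.481, 0.128, 0.0645]
eef_rot: [[0.215, 0.008, 0.977], [-0.977, -0.001, 0.215], [0.003, -1.0, 0.008]]
contact_force: [-1.3, -4.8, 2.4]
grip_width: 0.0011
```

Emit:
arm_command --pt "255 -0.1 0 0 0 0 0" --pt "255 -0.2 0 0 0 0 0" --pt "255 -0.3 0 0 0 0 0" --pt "255 -0.4 0 0 0 0 0" --pt "255 -0.5 0 0 0 0 0"

```text
clock: 10.35
position: [0.4799, 0.1329, 0.0645]
eef_rot: [[0.215, 0.008, 0.977], [-0.977, -0.001, 0.215], [0.003, -1.0, 0.008]]
contact_force: [0.1, -4.4, 3.2]
grip_width: 0.0005
```

```bash
python3 - <<'E'
from h import *
s=env.snapshot("scene"); cv2.imwrite("pics/scene4.png",s[...,::-1])
a=cv2.resize(s[180:290,130:260],None,fx=5,fy=5,interpolation=cv2.INTER_CUBIC)
cv2.imwrite("pics/c6.png",a[...,::-1])
E
```

```text
(no output)
```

View pics/c6.png

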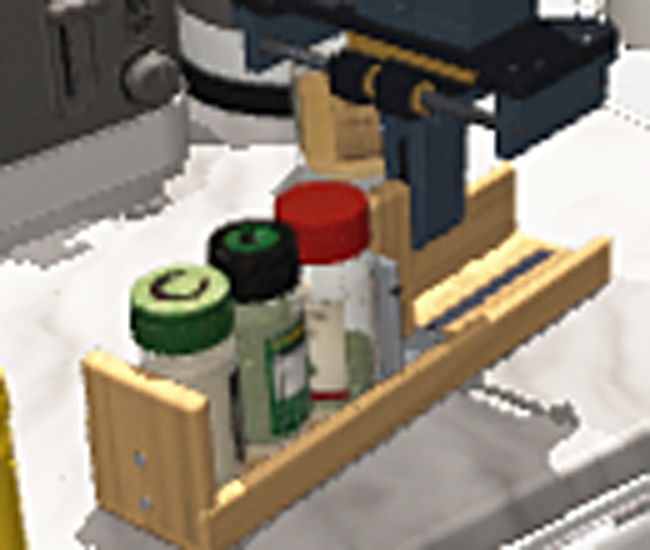

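c6 shows the three caps at (185,310), (253,262) and (322,222), upright in a row with the plate close behind the red jar. I'll keep pushing in small steps until the force rises.

Emit:
arm_command --pt "255 -0.1 0 0 0 0 0" --pt "255 -0.2 0 0 0 0 0" --pt "255 -0.3 0 0 0 0 0" --pt "255 -0.4 0 0 0 0 0" --pt "255 -0.5 0 0 0 0 0"

```text
clock: 10.9
position: [0.4795, 0.135, 0.0647]
eef_rot: [[0.217, 0.009, 0.976], [-0.976, -0.005, 0.217], [0.007, -1.0, 0.007]]
contact_force: [10.0, -60.3, 9.0]
grip_width: 0.0003
```

The force jumped, so everything is in contact. Backing off.

Emit:
arm_command --pt "255 0.3 0 0 0 0 0" --pt "255 0.8 0 0 0 0 0" --pt "255 2 0 0 0 0 0" --pt "255 3.5 0 0 0 0 0" --pt "255 5 0 0 0 0 0"

```text
clock: 11.4
position: [0.4905, 0.0855, 0.065]
eef_rot: [[0.218, 0.009, 0.976], [-0.976, -0.005, 0.218], [0.007, -1.0, 0.007]]
contact_force: [0.5, -0.1, -0.6]
grip_width: 0.0002
```

Emit:
arm_command --pt "255 2 0 0 0 0 0" --pt "255 4 -3 0 0 0 0" --pt "255 6 -7 0 0 0 0" --pt "255 9 -11 0 0 0 0" --pt "255 12 -15 0 0 0 0"

```text
clock: 11.9
position: [0.5151, -0.032, 0.2175]
eef_rot: [[0.218, 0.009, 0.976], [-0.976, -0.005, 0.218], [0.006, -1.0, 0.008]]
contact_force: [0.6, 0.1, 0.0]
grip_width: 0.0002
```

Emit:
arm_command --pt "255 4 0 0 0 0 0" --pt "255 8 0 0 0 0 0" --pt "255 12 0 0 0 0 0" --pt "255 14 0 0 0 0 0" --pt "255 14 0 0 0 0 0"

```text
clock: 12.4
position: [0.5459, -0.1711, 0.2183]
eef_rot: [[0.216, 0.009, 0.976], [-0.976, -0.005, 0.216], [0.007, -1.0, 0.008]]
contact_force: [0.8, 0.7, -0.4]
grip_width: 0.0004
```

```bash
python3 - <<'E'
from h import *
s=env.snapshot("scene"); cv2.imwrite("pics/scene5.png",s[...,::-1]); t=env.snapshot("top"); cv2.imwrite("pics/top5.png",t[...,::-1]); print(env.read_state()["position"])
a=cv2.resize(s[190:290,140:255],None,fx=3.4,fy=3.4,interpolation=cv2.INTER_CUBIC)
b=cv2.resize(t[172:232,148:258],None,fx=7,fy=7,interpolation=cv2.INTER_CUBIC)
o=np.zeros((420+340,770,3),np.uint8); o[:420]=b; o[420:,:a.shape[1]]=a
o=o[:, :]; o=np.vstack([b[:, :],]); 
c=np.zeros((420,800,3),np.uint8); 
cv2.imwrite("pics/c7.png",np.vstack([b,np.pad(cv2.resize(a,None,fx=.52,fy=.52),((0,0),(0,770-cv2.resize(a,None,fx=.52,fy=.52).shape[1]),(0,0)))])[...,::-1])
E
```

```text
[ 0.5452 -0.1687  0.218 ]
```

View pics/c7.png

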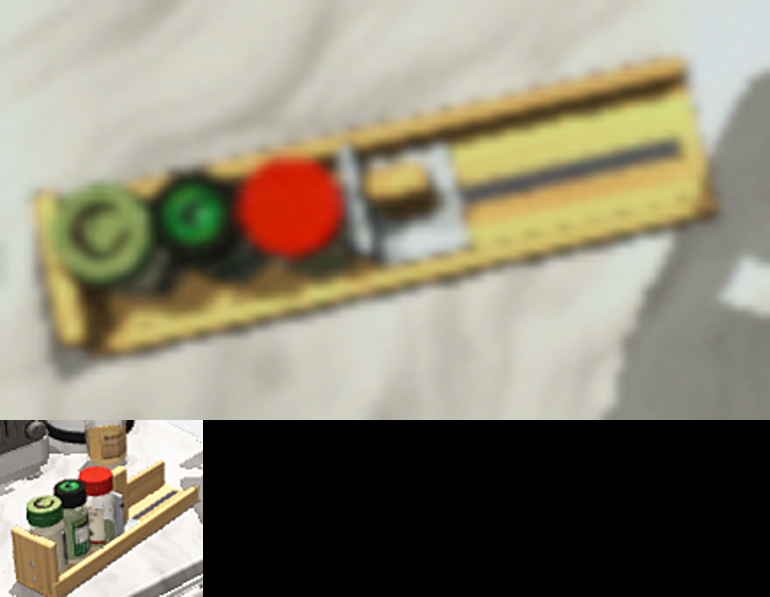

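c7 shows the green (102,232), black (193,213) and red (292,207) caps in an unbroken row from the wall to the plate (355,200), all upright. I'll check the spacing in mm before handing in.

```bash
python3 - <<'E'
from h import *
T=lambda x,y,z:onz("top",148+x/7-.43,172+y/7-.43,z)
y=np.radians(12.2); xr=np.array([np.cos(y),np.sin(y),0]); yr=np.array([-np.sin(y),np.cos(y),0])
for k,p in dict(green=T(102,232,.109),black=T(193,213,.115),red=T(292,207,.116),grip=T(402,180,.102),pB=T(342,152,.08),pF=T(370,254,.08),wallin=T(62,190,.09)).items(): print(k,"x' %.4f y' %.4f"%(p@xr,p@yr))
t=load("pics/top5.png"); print(blobs(t,(0,170,80),(6,255,255)))
a=load("pics/top0.png")
d=cv2.absdiff(a,t)[195:225,320:380]; print("salt/tin change",d.max(),d.mean())
E
```

```text
green x' 0.5002 y' 0.1881
black x' 0.4988 y' 0.1473
red x' 0.4919 y' 0.1052
grip x' 0.4954 y' 0.0578
pB x' 0.5174 y' 0.0829
pF x' 0.4698 y' 0.0799
wallin x' 0.5258 y' 0.2055
[([189.0, 201.4], [182, 195, 15, 14, 169]), ([268.8, 217.5], [264, 213, 10, 10, 76])]
salt/tin change 158 97.51166666666667
```

Rows touch within measurement error: spacings are 40.8 and 42.1 mm, and plate to wall is about 125 mm. The hard push may have let the stop rebound a millimetre or two, so I'll give one gentle re-touch.

Emit:
arm_command --pt "255 -4 0 0 0 0 0" --pt "255 -8 0 0 0 0 0" --pt "255 -12 0 0 0 0 0" --pt "255 -14 0 0 0 0 0" --pt "255 -14 0 0 0 0 0"

```text
clock: 13.0
position: [0.5137, -0.0292, 0.2171]
eef_rot: [[0.221, 0.008, 0.975], [-0.975, -0.004, 0.221], [0.005, -1.0, 0.007]]
contact_force: [0.3, -0.3, -0.4]
grip_width: 0.0006
```

Emit:
arm_command --pt "255 -3 4 0 0 0 0" --pt "255 -6 8 0 0 0 0" --pt "255 -9 12 0 0 0 0" --pt "255 -11 15 0 0 0 0" --pt "255 -12 15 0 0 0 0"

```text
clock: 13.5
position: [0.4853, 0.0883, 0.0633]
eef_rot: [[0.222, 0.002, 0.975], [-0.975, -0.004, 0.222], [0.005, -1.0, 0.001]]
contact_force: [0.5, -0.4, 0.3]
grip_width: 0.0005
```

Emit:
arm_command --pt "255 -1 0 0.3 0 0 0" --pt "255 -2 0 0.3 0 0 0" --pt "255 -3 0 0.3 0 0 0" --pt "255 -3.8 0 0.3 0 0 0" --pt "255 -4.2 0 0.3 0 0 0"

```text
clock: 14.0
position: [0.4792, 0.1305, 0.0639]
eef_rot: [[0.223, 0.003, 0.975], [-0.975, -0.004, 0.223], [0.005, -1.0, 0.002]]
contact_force: [-0.2, 0.5, 0.2]
grip_width: 0.0005
```

Emit:
arm_command --pt "255 -0.1 0 0 0 0 0" --pt "255 -0.2 0 0 0 0 0" --pt "255 -0.25 0 0 0 0 0" --pt "255 -0.3 0 0 0 0 0" --pt "255 -0.3 0 0 0 0 0"

```text
clock: 14.5
position: [0.4785, 0.1333, 0.0638]
eef_rot: [[0.222, 0.003, 0.975], [-0.975, -0.004, 0.222], [0.005, -1.0, 0.002]]
contact_force: [0.1, -0.2, -0.5]
grip_width: 0.0009
```

Emit:
arm_command --pt "255 -0.03 0 0 0 0 0" --pt "255 -0.06 0 0 0 0 0" --pt "255 -0.09 0 0 0 0 0" --pt "255 -0.12 0 0 0 0 0" --pt "255 -0.12 0 0 0 0 0"

```text
clock: 15.0
position: [0.4785, 0.1337, 0.0638]
eef_rot: [[0.223, 0.003, 0.975], [-0.975, -0.005, 0.223], [0.006, -1.0, 0.002]]
contact_force: [2.4, -12.2, 2.6]
grip_width: 0.0006
```

The stop resists at 12 N with no travel, so it is snug. Retreating.

Emit:
arm_command --pt "255 0.2 0 0 0 0 0" --pt "255 0.8 0 0 0 0 0" --pt "255 2 0 0 0 0 0" --pt "255 3.5 0 0 0 0 0" --pt "255 5 0 0 0 0 0"

```text
clock: 15.5
position: [0.4898, 0.0839, 0.0641]
eef_rot: [[0.223, 0.003, 0.975], [-0.975, -0.005, 0.223], [0.006, -1.0, 0.002]]
contact_force: [0.0, 0.2, -0.9]
grip_width: 0.0003
```

Emit:
arm_command --pt "255 2 0 0 0 0 0" --pt "255 4 -3 0 0 0 0" --pt "255 6 -7 0 0 0 0" --pt "255 9 -11 0 0 0 0" --pt "255 9 -15 0 0 0 0"

```text
clock: 16.0
position: [0.5097, -0.0059, 0.2164]
eef_rot: [[0.221, 0.004, 0.975], [-0.975, -0.005, 0.221], [0.006, -1.0, 0.002]]
contact_force: [0.5, -0.2, 0.8]
grip_width: 0.0005
```

```bash
python3 - <<'E'
from h import *
s=env.snapshot("scene"); a=load("pics/scene0.png"); st=env.read_state(); print(st["clock"],st["position"],st["contact_force"])
b=load("pics/scene5.png")
print("rack region vs before re-touch", cv2.absdiff(s,b)[195:290,140:215].mean())
cv2.imwrite("pics/scene6.png",s[...,::-1])
cv2.imwrite("pics/c8.png",cv2.resize(s[170:295,130:370],None,fx=3,fy=3,interpolation=cv2.INTER_CUBIC)[...,::-1])
E
```

```text
16.05 [ 0.5124 -0.0051  0.2225] [ 6.1053 -0.8196  7.853 ]
rack region vs before re-touch 2.0272280701754384
```

View pics/c8.png

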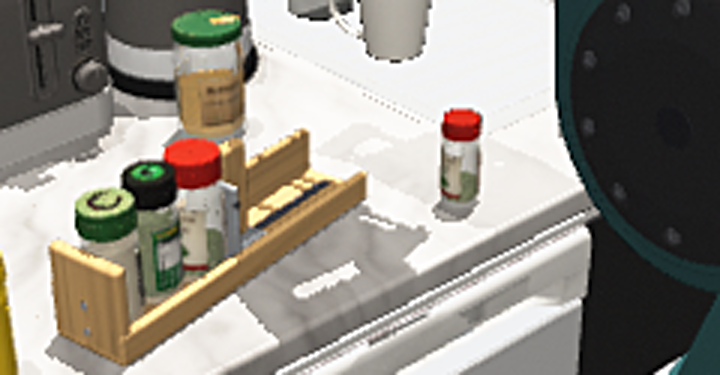

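c8 shows the three jars upright at (105,250), (150,225) and (195,200), with the plate against the red jar and the gripper clear. I'll let the arm settle, then hand in.

Emit:
arm_command --pt "255 0 0 0 0 0 0" --pt "255 0 0 0 0 0 0" --pt "255 0 0 0 0 0 0" --pt "255 0 0 0 0 0 0" --pt "255 0 0 0 0 0 0"

```text
clock: 16.55
position: [0.5118, -0.0049, 0.2214]
eef_rot: [[0.221, 0.009, 0.975], [-0.975, -0.005, 0.221], [0.007, -1.0, 0.007]]
contact_force: [0.3, 0.1, 0.1]
grip_width: 0.0004
```

```bash
python3 - <<'E'
from workcell import env
print(env.read_state()["contact_force"]); print(env.hand_in())
E
```

```text
[0.25024186 0.14912576 0.10241   ]
the job is handed in; nothing more can be done
None
```

The red-capped jar (the 43 mm one, not its smaller look-alike) now stands upright in the rack, and the end stop is slid up so all three jars are snug. I handed the job in at 16.6 s with the gripper clear of everything.

**Last checks:**
- **Spacing:** from green to black the cap centres measured about 41 mm apart, and from black to red about 42 mm. The stop plate sat about 125 mm from the end wall, against 127 mm expected. The plate measured about 2 mm short of the red jar, which is within image error.
- **Snugness:** in a gentle re-touch the stop resisted 12 N without moving, so it had not rebounded. The final picture shows all three jars upright and in contact.

**What did not go cleanly:**
- **Push force:** the first push reached about 60 N at the fingers when the row closed up, which was harder than I intended. It stayed below the 120 N wrist limit. It is above the 40 N limit for the arm or gripper body, but it was the fingertips that pressed.
- **Salt shaker and tin:** my image comparison for these was inconclusive because the arm blocked the view. No contact force was felt near them while I picked up the jar.

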